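Flip a printed lid onto the sanding plate

TASK

The red lid lies on the bench, red face up and standing on its screw posts, in front of one long edge of the raised sanding plate. With the fingertips, push it up against that edge of the plate and tip it up there until it flips over onto the plate with its red face down, then push it in until no part of it overhangs the plate. Do not pick it up at any time, and leave the block, the bottle, the red housing and the screwdriver where they are.

Things in the scene. Friction and masses are not known exactly. Their poses are not given: they have to be found in the camera images.
- panel: The printed lid: flat plate 120 (own x) x 90 (own y) x 5 mm, red outer face, white inner face with four 10 mm wide, 10 mm long screw posts at x = +-45, y = +-30 mm, about 70 g. It stands on the posts, its rim 10 mm clear of the bench. Origin: centre of the 5 mm plate. z comes out of the red face (up at the start), y points to the sanding plate, within 0.3 rad of square to its edge, 30 to 110 mm away.
- plate: The sanding plate: a fixed stone slab with a dark abrasive sheet on top, 260 (own x) x 190 (own y) x 18 mm high, upright sides. Origin at the centre of its underside, at bench height. The edge to tip the lid on is its 260 mm side at own y = -95 mm, facing the lid; the push is along its own +y, which is the robot's left (world +y) within 0.3 rad.
- corner0 (a point): Corner of the lid at x = -60, y = -45 mm in the lid's frame, half-way through the 5 mm plate. Corners 0 and 1 end the near edge, the one away from the sanding plate: pressed lightly there towards the plate, the lid bears on the plate's smooth side and a rising fingertip carries this edge up by friction.
- corner1 (a point): Corner of the lid at x = +60, y = -45 mm, half-way through the 5 mm plate.
- corner2 (a point): Corner of the lid at x = +60, y = +45 mm, half-way through the 5 mm plate. Corners 2 and 3 end the far edge, the one that meets the plate and hangs out over its rim (by 20 to 40 mm) after the flip, with the posts then on top.
- corner3 (a point): Corner of the lid at x = -60, y = +45 mm, half-way through the 5 mm plate.
- block: Bystander: cork sanding block 70 x 40 x 24 mm, loose; origin at the centre of its underside.
- bottle: Bystander: closed clear bottle with a blue cap, 48 mm diameter, 120 mm high, standing; origin at the centre of its underside.
- housing: Bystander: small open red printed housing 60 x 45 x 35 mm, loose; origin at the centre of its underside.
- screwdriver: Bystander: screwdriver with an orange handle, about 160 mm long, lying on the bench; origin about the middle of its length, at bench height.
There are look-alikes about, which are no part of the job. Of the things like the panel, leave any that is green or purple; of the rest the larger one is meant.

How it is judged:
By the outcome, as a careful person would: the job done as asked, in the order asked, and still so for the second after the job is handed in, with the robot touching nothing.
It also fails if it takes over 61 s, if anything falls off the work surface, if the arm or the gripper's body presses on something with over 40 N, if the wrist force passes 120 N, or if a joint passes its speed limit or range.

ROBOT

A 7-joint arm with a two-finger parallel gripper is mounted at the origin on the work surface. World frame = base frame: x ahead of the robot, y to its left, z up, the work surface at z = 0. Lengths are in m, angles in rad, forces in N, time in s.
With the tool pointing down it reaches from about 0.4 to 0.9 m from the base axis. Payload 5.5 kg.
Tool frame: the origin (TCP) lies at the very end of the fingers, on their centre line; the grasp point (between the pads) lies 19 mm behind it; z points along the fingers, y is the line along which they close (so a half turn about z gives the same grasp; the last joint's range is limited). The gripper opens to 85 mm and grips with 20 to 120 N. Pads are 22 mm wide; open, the fingers measure 114 mm over their backs; the gripper's body (76 mm by 85 mm) begins 54 mm behind the grasp point. The pads swing forward as they close: fully open they stand 13 mm farther back than shut.
Start: joints at [1.401, 0.501, -0.427, 1.55, 0.221, 1.138, -0.21], TCP at [0.273, -0.59, 0.202] pointing down, gripper open.
Joint ranges: [-2.88, 2.88], [-0.31, 2.03], [-1.54, 1.56], [0.2, 2.42], [-1.41, 4.55], [0.19, 2.02], [-2.57, 2.57]. Speed limits (rad/s): [2.57, 2.57, 3.14, 3.14, 3.14, 3.14, 3.14].

INTERFACE

Orientations are given as a rotation vector (axis times angle).
In Python, from station import sensors, imaging, job_done, models gives the robot as it stands.
- The arm moves only by the tool play_rows, never from a script. Its argument "steps" is a list of rows, each an object with "rotation": the turn, a rotation vector about the tool's x, y, z in units of 180 degrees (1.0 is 180 degrees), a list of three; "offset": the shift along the tool's x, y, z in units of 30 cm (1.0 is 30 cm), a list of three; "jaw": the gripper command: -1 is fully open, 1 is shut, values between are in proportion. In form: [{"rotation": [ax, ay, az], "offset": [x, y, z], "jaw": jaw}, ...]. A call has 1 to 10 rows; each row shifts and turns the commanded pose from where the row before left it, along the tool's axes as they then stand; what a row does not reach is not made up. A row lasts 1/8 s, in which the tool goes at most 62.5 mm and 10.7 degrees, less where a joint would pass 70% of its speed; a pose out of reach is approached as far as the arm can. A call with a number of a shift or a turn outside -1 to 1 is refused whole. A call with a gripper value outside its range is refused whole. The fingers move at their own pace and stop on an object; "force" is the grip in N (left out, the last holds). Time passes only in rows, so rows that do not move let the fingers close. It gives the time, the measured TCP pose, the force, the opening and the grip force at its end, in the units of the state.
- sensors.state(): the state, without advancing time (a new reading comes with each control period).
- imaging.snapshot(name): name is "scene" or "top"; returns the picture (480x640x3 uint8, blue, green, red); there is no depth.
- imaging.camera_params(name): a dict with "vfov" (degrees; the focal length in pixels is half the picture's height over the tangent of half this angle, whatever the lens; pixels are square), "cx", "cy" (the principal point, pixels), "rvec" (rotation vector, rad) and "tvec" (3), from world to camera coordinates, as OpenCV has them. Camera axes: x right, y down, z forward; pixel columns grow to the right and rows downward; lengths in m; the calibration is good to about 2 mm. A picture is of the moment at which its call begins. camera_params takes no time and is no camera call.
- job_done(): hands the job in; it is judged then, once.
Trained networks look in the newest picture that a camera, given by its name, has taken for a name from the list of things; names that differ only in an ending like _2 or _b are one class to them, and where a whole thing is asked for, a point or a joint stands for the part that bears it (a point fixed in the world has none). Each returns a list of dicts, best first, with "p" (0 to 1); they miss things now and then, are a little off and sometimes report something else, mostly with a low value. They report only what shows in the picture. A call takes as long as a camera call. They do not tell look-alikes from the thing itself.
- models.outline_of(label, camera): "pixels" (480x640 bool, what is visible of it) and "bbox" ([left, top, width, height] in pixels, round what is visible of it).
The state is a dict: "time": time; "joint_pos": joint angles; "dq": joint speeds; "effort": joint torques, N m; "eef_pos": TCP position; "eef_rot": TCP orientation; "wrist_force": force on the tool from outside, world axes, zero at the start; "wrist_torque": the same for the moment, N m; "grip_width": opening from 0.0 (shut) to 1.0 (fully open); "grasp_force": force on a finger pad.
Only numpy, scipy, OpenCV 4.12 (cv2) and the standard library are available. Lean on these libraries where they do the work, as an engineer would, in place of code of your own. Each camera call takes 0.05 s, during which the arm holds its last target. There are 200 camera calls.

## Working session

There is one attempt and no reset: what is moved stays moved. The work goes in short steps, Python scripts to look and compute and a tool call to move; the robot and the scene stay as the last step left them, time stands still between calls to the robot, and variables do not carry over. Pictures are saved under pics/ and viewed, at most 10 in all, crops included, and the job is handed in when it is done.

Besides the shell and the picture viewer there is one more tool, called after "Request:" as name([rows], argument=value, ...), one row to a line, values as JSON. play_rows: Moves the arm, as the interface text tells. Shifts and turns lie within -1 to 1; 1 stands for 30 cm of shift or 180 degrees of turn. Its arguments: {"type":"object","properties":{"steps":{"type":"array","items":{"type":"object","properties":{"rotation":{"type":"array","items":{"type":"number","minimum":-1,"maximum":1}},"offset":{"type":"array","items":{"type":"number","minimum":-1,"maximum":1}},"jaw":{"type":"number"}}}},"force":{"type":"number"}},"required":["steps"]}

```bash
mkdir -p pics; cat > h.py <<'E'
import numpy as np, cv2
from station import sensors, imaging, job_done, models
def cam(n):
    p=imaging.camera_params(n); f=240/np.tan(np.radians(p["vfov"])/2)
    K=np.array([[f,0,p["cx"]],[0,f,p["cy"]],[0,0,1]]); R=cv2.Rodrigues(np.array(p["rvec"],float))[0]
    return K,R,np.array(p["tvec"],float).reshape(3)
def ray(n,uv,z):
    K,R,t=cam(n); d=R.T@np.linalg.solve(K,np.array([uv[0],uv[1],1.])); c=-R.T@t
    return c+d*(z-c[2])/d[2]
def proj(n,P):
    K,R,t=cam(n); q=(np.atleast_2d(P)@R.T+t)@K.T; return q[:,:2]/q[:,2:]
E
python3 - <<'E'
from h import *
for n in("scene","top"):
    im=imaging.snapshot(n); cv2.imwrite(f"pics/{n}0.png",im)
    print(imaging.camera_params(n))
for l in("panel","plate","block","bottle","housing","screwdriver"):
    for n in("scene","top"):
        for o in models.outline_of(l,n):
            m=np.array(o["pixels"]).astype(np.uint8); c,_=cv2.findContours(m,0,2)
            if not c: continue
            r=cv2.minAreaRect(max(c,key=cv2.contourArea))
            z=dict(panel=.0125 if 0 else .015,plate=.018).get(l,.0)
            print(l,n,round(o["p"],2),o["bbox"],int(m.sum()),[ray(n,q,z)[:2].round(3).tolist() for q in cv2.boxPoints(r)])
s=sensors.state();print(s)
E
```

```text
{'vfov': 42.12956287913318, 'cx': 315.62815963059705, 'cy': 230.64800863253484, 'rvec': array([ 2.13212441,  1.17890456, -0.45242919]), 'tvec': array([-0.31337394, -0.3095798 ,  1.90529769])}
{'vfov': 56.47634012630535, 'cx': 318.1671408055397, 'cy': 242.9019795306597, 'rvec': array([ 2.13901612, -2.18589301,  0.11980284]), 'tvec': array([0.00786591, 0.56177   , 1.18498397])}
panel scene 0.97 [104.9, 212.9, 49.0, 32.9] 1285 [[0.21, -0.424], [0.252, -0.304], [0.346, -0.331], [0.305, -0.447]]
panel scene 0.81 [195.6, 212.7, 38.1, 23.4] 533 [[0.365, -0.232], [0.312, -0.196], [0.382, -0.134], [0.433, -0.171]]
panel scene 0.74 [324.5, 307.7, 44.1, 37.0] 978 [[0.784, -0.11], [0.785, -0.014], [0.852, -0.028], [0.851, -0.121]]
panel scene 0.68 [235.5, 238.0, 53.3, 46.2] 1440 [[0.476, -0.164], [0.487, -0.067], [0.615, -0.104], [0.601, -0.195]]
panel top 0.84 [345.8, 223.2, 41.5, 49.8] 1412 [[0.496, -0.08], [0.614, -0.108], [0.594, -0.196], [0.477, -0.168]]
panel top 0.81 [366.3, 294.1, 40.0, 35.3] 625 [[0.379, -0.137], [0.42, -0.181], [0.363, -0.234], [0.323, -0.19]]
panel top 0.61 [435.3, 32
[... 1261 characters left out ...]
array([ 1.40117406,  0.50085442, -0.42699361,  1.55038479,  0.22080652,
        1.13830405, -0.21031378]), 'dq': array([-1.57431206e-03, -5.39100738e-04,  1.71923164e-04, -2.32372686e-04,
        8.07538827e-05, -1.11326785e-04,  1.54101740e-03]), 'effort': array([ 8.62973848e-04, -5.69186854e+01, -5.80837995e+00, -2.81282473e+01,
        1.27516250e-02,  1.67503222e-03, -2.61603270e-05]), 'eef_pos': array([ 0.27266546, -0.5900613 ,  0.20214405]), 'eef_rot': array([3.06824501e+00, 6.74581288e-01, 4.87474711e-05]), 'wrist_force': array([-0.06216325,  0.4823052 , -0.36800836]), 'wrist_torque': array([ 0.00196437, -0.02762917,  0.01457658]), 'grasp_force': 0.0, 'grip_width': 1.0062919498150034}
```

```bash
python3 - <<'E'
import cv2,numpy as np
a=cv2.imread("pics/scene0.png")[120:400,60:500];b=cv2.imread("pics/top0.png")[150:400,130:530]
a=cv2.resize(a,(471,300));b=cv2.resize(b,(480,300))
cv2.imwrite("pics/v0.png",np.vstack([cv2.resize(cv2.imread("pics/top0.png")[150:400,130:530],(560,350),interpolation=2),cv2.resize(cv2.imread("pics/scene0.png")[130:380,80:480],(400,250)).repeat(1,0) if 0 else cv2.resize(cv2.imread("pics/scene0.png")[130:380,60:620],(560,250))]))
E
```

```text
(no output)
```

View pics/v0.png

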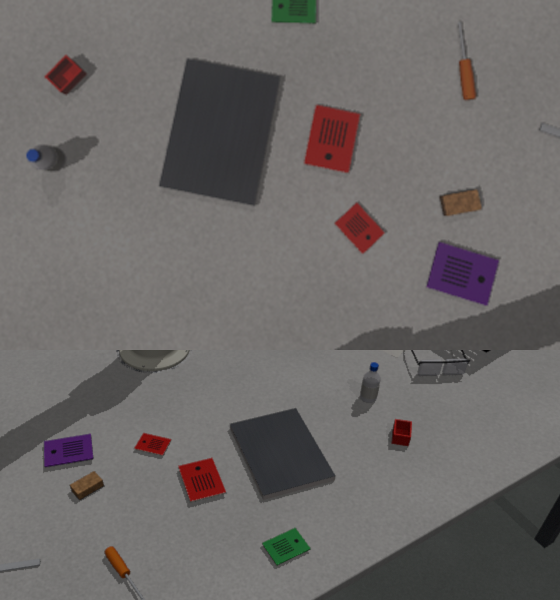

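The picture agrees with the networks. The wanted lid is the large red one (crop pixel ~(333,138)), nearly parallel to the plate's right edge (yaw ≈ -0.24) with a gap of about 77 mm. I'll turn the tool and go behind its near edge.

Request:
play_rows([
  {"rotation": [0,0,-0.0572],"offset": [0,0,0],"jaw": 0.06},
  {"rotation": [0,0,-0.0572],"offset": [0,0,0],"jaw": 0.06},
  {"rotation": [0,0,-0.0572],"offset": [0,0,0],"jaw": 0.06},
  {"rotation": [0,0,-0.0572],"offset": [0,0,0],"jaw": 0.06},
  {"rotation": [0,0,-0.0572],"offset": [0,0,0],"jaw": 0.06},
  {"rotation": [0,0,0],"offset": [0.176,0.066,0],"jaw": 0.06},
  {"rotation": [0,0,0],"offset": [0.176,0.066,0],"jaw": 0.06},
  {"rotation": [0,0,0],"offset": [0.176,0.066,0],"jaw": 0.06},
  {"rotation": [0,0,0],"offset": [0.176,0.066,0],"jaw": 0.06},
  {"rotation": [0,0,0],"offset": [0.176,0.066,0],"jaw": 0.06},
])

```text
time: 1.95
eef_pos: [0.4323, -0.3557, 0.2024]
eef_rot: [2.47, 1.939, -0.0]
wrist_force: [1.2, -0.7, -0.9]
grip_width: 0.472
grasp_force: 0.0
```

Request:
play_rows([
  {"rotation": [0,0,0],"offset": [0.176,0.066,0],"jaw": 0.06},
  {"rotation": [0,0,0],"offset": [0.176,0.066,0],"jaw": 0.06},
  {"rotation": [0,0,0],"offset": [0.176,0.066,0],"jaw": 0.06},
  {"rotation": [0,0,0],"offset": [0,0,0.15],"jaw": 0.06},
  {"rotation": [0,0,0],"offset": [0,0,0.15],"jaw": 0.06},
  {"rotation": [0,0,0],"offset": [0,0,0.15],"jaw": 0.06},
  {"rotation": [0,0,0],"offset": [0,0,0],"jaw": 0.06},
  {"rotation": [0,0,0],"offset": [0,0,0],"jaw": 0.06},
])

```text
time: 2.95
eef_pos: [0.528, -0.2174, 0.0686]
eef_rot: [2.47, 1.939, 0.002]
wrist_force: [0.7, -0.2, 0.4]
grip_width: 0.472
grasp_force: 0.0
```

```bash
cat >> h.py <<'E'
C=np.array([.543,-.012]); N=np.array([.238,.971]); U=np.array([.971,-.238])
def un(p): d=np.asarray(p)[:2]-C; return (round(d@U*1000,1),round(d@N*1000,1))
def see(name,crop,tag,k=3):
    im=imaging.snapshot(name); l,t,w,h=crop
    cv2.imwrite(f"pics/{tag}.png",cv2.resize(im[t:t+h,l:l+w],None,fx=k,fy=k,interpolation=cv2.INTER_CUBIC)); return im
E
python3 - <<'E'
from h import *
im=imaging.snapshot("top"); im2=imaging.snapshot("scene")
a=cv2.resize(im[190:320,230:420],None,fx=3,fy=3); b=cv2.resize(im2[180:300,220:410],None,fx=3,fy=3)[:200*1+10]
cv2.imwrite("pics/v1.png",np.vstack([cv2.resize(im[195:305,240:400],(480,330)),cv2.resize(im2[185:285,230:390],(480,270))]))
for n in("top","scene"):
  for l,z in(("panel",.015),("plate",.018)):
    for o in models.outline_of(l,n):
        m=np.array(o["pixels"]).astype(np.uint8); c,_=cv2.findContours(m,0,2)
        r=cv2.minAreaRect(max(c,key=cv2.contourArea)); print(n,l,m.sum(),[un(ray(n,q,z)) for q in cv2.boxPoints(r)])
p=sensors.state()["eef_pos"];print(p,un(p))
E
```

```text
top panel 1424 [(np.float64(-29.6), np.float64(-77.1)), (np.float64(95.2), np.float64(-75.2)), (np.float64(96.8), np.float64(-166.3)), (np.float64(-27.7), np.float64(-167.1))]
top panel 648 [(np.float64(-129.6), np.float64(-160.4)), (np.float64(-79.6), np.float64(-193.0)), (np.float64(-122.6), np.float64(-259.8)), (np.float64(-172.2), np.float64(-227.1))]
top panel 702 [(np.float64(302.5), np.float64(58.7)), (np.float64(321.5), np.float64(-27.0)), (np.float64(256.1), np.float64(-40.9)), (np.float64(237.2), np.float64(44.3))]
top panel 207 [(np.float64(-159.0), np.float64(-336.9)), (np.float64(-143.9), np.float64(-367.5)), (np.float64(-206.1), np.float64(-396.6)), (np.float64(-221.1), np.float64(-366.2))]
top plate 6579 [(np.float64(-132.2), np.float64(193.3)), (np.float64(131.6), np.float64(200.0)), (np.float64(132.3), np.float64(-0.0)), (np.float64(-130.4), np.float64(-2.1))]
scene panel 1284 [(np.float64(-223.3), np.float64(-479.8)), (np.float64(-214.1), np.float64(-351.6)), (np.float64(-117.3), np.float64(-354.9)), (np.float64(-127.5), np.float64(-478.2))]
scene panel 1371 [(np.float64(-25.2), np.float64(-161.6)), (np.float64(-36.6), np.float64(-67.2)), (np.float64(90.4), np.float64(-72.5)), (np.float64(99.0), np.float64(-161.9))]
scene panel 1018 [(np.float64(255.5), np.float64(-38.7)), (np.float64(233.7), np.float64(57.8)), (np.float64(305.2), np.float64(59.2)), (np.float64(324.5), np.float64(-34.2))]
scene panel 345 [(np.float64(-121.8), np.float64(-256.2)), (np.float64(-180.6), np.float64(-229.1)), (np.float64(-134.7), np.float64(-178.3)), (np.float64(-77.7), np.float64(-206.4))]
scene plate 6022 [(np.float64(-127.8), np.float64(-2.0)), (np.float64(-191.6), np.float64(220.2)), (np.float64(135.4), np.float64(198.5)), (np.float64(176.5), np.float64(3.5))]
[ 0.52751518 -0.21784051  0.06844525] (np.float64(34.0), np.float64(-203.6))
```

View pics/v1.png

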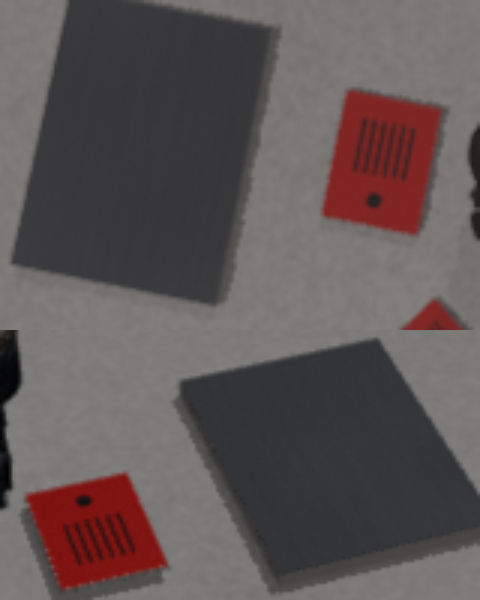

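The lid is 34 mm along the plate edge from its middle, square to it, with the near edge 26 mm ahead of the fingers. Next I lower the fingers and feel for the bench.

Request:
play_rows([
  {"offset": [0,0,0.1]},
  {"offset": [0,0,0.09]},
  {"offset": [0,0,0.0]},
  {"offset": [0,0,0.007]},
  {"offset": [0,0,0.007]},
  {"offset": [0,0,0]},
])

```text
$.steps[0]: bad value
```

Request:
play_rows([
  {"offset": [0,0,0.005]},
  {"offset": [0,0,0.005]},
  {"offset": [0,0,0]},
])

```text
$.steps[0]: bad value
```

Request:
play_rows([
  {"rotation": [0,0,0],"offset": [0,0,0.1],"jaw": 0.06},
  {"rotation": [0,0,0],"offset": [0,0,0.09],"jaw": 0.06},
  {"rotation": [0,0,0],"offset": [0,0,0.007],"jaw": 0.06},
  {"rotation": [0,0,0],"offset": [0,0,0.007],"jaw": 0.06},
  {"rotation": [0,0,0],"offset": [0,0,0],"jaw": 0.06},
  {"rotation": [0,0,0],"offset": [0,0,0],"jaw": 0.06},
])

```text
time: 4.0
eef_pos: [0.5275, -0.2176, 0.0069]
eef_rot: [2.47, 1.939, 0.001]
wrist_force: [0.2, 0.8, -0.4]
grip_width: 0.471
grasp_force: 0.0
```

Request:
play_rows([
  {"rotation": [0,0,0],"offset": [0,0,0.005],"jaw": 0.06},
  {"rotation": [0,0,0],"offset": [0,0,0.005],"jaw": 0.06},
  {"rotation": [0,0,0],"offset": [0,0,0],"jaw": 0.06},
])

```text
time: 4.38
eef_pos: [0.5266, -0.2172, 0.0028]
eef_rot: [-2.471, -1.94, 0.0]
wrist_force: [0.2, 0.2, 0.5]
grip_width: 0.47
grasp_force: 0.0
```

Request:
play_rows([
  {"rotation": [0,0,0],"offset": [0,0,0.005],"jaw": 0.06},
  {"rotation": [0,0,0],"offset": [0,0,0.005],"jaw": 0.06},
  {"rotation": [0,0,0],"offset": [0,0,0],"jaw": 0.06},
])

```text
time: 4.75
eef_pos: [0.5266, -0.2172, -0.0003]
eef_rot: [-2.471, -1.94, 0.0]
wrist_force: [-0.6, -0.5, -0.5]
grip_width: 0.472
grasp_force: 0.0
```

Request:
play_rows([
  {"rotation": [0,0,0],"offset": [0,0,0.004],"jaw": 0.06},
  {"rotation": [0,0,0],"offset": [0,0,0.004],"jaw": 0.06},
  {"rotation": [0,0,0],"offset": [0,0,0],"jaw": 0.06},
])

```text
time: 5.12
eef_pos: [0.5266, -0.2172, -0.0026]
eef_rot: [-2.471, -1.94, 0.0]
wrist_force: [0.2, 0.4, -0.0]
grip_width: 0.469
grasp_force: 0.0
```

Request:
play_rows([
  {"rotation": [0,0,0],"offset": [0,0,0.004],"jaw": 0.06},
  {"rotation": [0,0,0],"offset": [0,0,0],"jaw": 0.06},
])

```text
time: 5.38
eef_pos: [0.5266, -0.2173, -0.0038]
eef_rot: [-2.471, -1.94, 0.0]
wrist_force: [-0.6, 0.4, -0.5]
grip_width: 0.47
grasp_force: 0.0
```

Request:
play_rows([
  {"rotation": [0,0,0],"offset": [0,0,0.004],"jaw": 0.06},
  {"rotation": [0,0,0],"offset": [0,0,0],"jaw": 0.06},
])

```text
time: 5.62
eef_pos: [0.5267, -0.2173, -0.005]
eef_rot: [-2.471, -1.94, 0.0]
wrist_force: [0.6, 0.6, 1.1]
grip_width: 0.47
grasp_force: 0.0
```

Request:
play_rows([
  {"rotation": [0,0,0],"offset": [0,0,0.004],"jaw": 0.06},
  {"rotation": [0,0,0],"offset": [0,0,0],"jaw": 0.06},
])

```text
time: 5.88
eef_pos: [0.5266, -0.2173, -0.0062]
eef_rot: [-2.471, -1.94, 0.0]
wrist_force: [-0.8, 0.8, -0.4]
grip_width: 0.474
grasp_force: 0.0
```

Request:
play_rows([
  {"rotation": [0,0,0],"offset": [0,0,0.003],"jaw": 0.06},
  {"rotation": [0,0,0],"offset": [0,0,0],"jaw": 0.06},
])

```text
time: 6.12
eef_pos: [0.5267, -0.2172, -0.0071]
eef_rot: [-2.471, -1.94, 0.0]
wrist_force: [0.3, -0.6, -0.1]
grip_width: 0.471
grasp_force: 0.0
```

Request:
play_rows([
  {"rotation": [0,0,0],"offset": [0,0,0.004],"jaw": 0.06},
  {"rotation": [0,0,0],"offset": [0,0,0],"jaw": 0.06},
])

```text
time: 6.38
eef_pos: [0.5266, -0.2172, -0.0083]
eef_rot: [-2.471, -1.94, 0.0]
wrist_force: [-0.5, 0.1, 0.1]
grip_width: 0.471
grasp_force: 0.0
```

Request:
play_rows([
  {"rotation": [0,0,0],"offset": [0,0,0.004],"jaw": 0.06},
  {"rotation": [0,0,0],"offset": [0,0,0],"jaw": 0.06},
])

```text
time: 6.62
eef_pos: [0.5267, -0.2172, -0.0095]
eef_rot: [-2.471, -1.94, 0.0]
wrist_force: [-0.4, -0.3, -0.4]
grip_width: 0.473
grasp_force: 0.0
```

Request:
play_rows([
  {"rotation": [0,0,0],"offset": [0,0,0.004],"jaw": 0.06},
  {"rotation": [0,0,0],"offset": [0,0,0],"jaw": 0.06},
])

```text
time: 6.88
eef_pos: [0.5266, -0.2172, -0.0107]
eef_rot: [-2.471, -1.94, 0.0]
wrist_force: [-0.5, -0.7, -0.8]
grip_width: 0.47
grasp_force: 0.0
```

Request:
play_rows([
  {"rotation": [0,0,0],"offset": [0,0,0.005],"jaw": 0.06},
  {"rotation": [0,0,0],"offset": [0,0,0],"jaw": 0.06},
])

```text
time: 7.12
eef_pos: [0.5266, -0.2172, -0.0122]
eef_rot: [-2.471, -1.94, 0.0]
wrist_force: [-0.1, 0.1, 0.4]
grip_width: 0.468
grasp_force: 0.0
```

```bash
python3 - <<'E'
from h import *
P=[.5266,-.2172,0]; u=proj("scene",P)[0]; print(u, proj("scene",[.5266,-.2172,.02])[0])
s=sensors.state(); print(s["eef_pos"],s["wrist_force"],s["effort"])
see("scene",(int(u[0])-50,int(u[1])-50,100,75),"v2",8)
E
```

```text
[227.7448569  271.51190115] [226.99641167 266.24038043]
[ 0.52660195 -0.21723749 -0.01223579] [-0.06768574  0.1302596   0.40005652] [-1.31342746e-02 -5.50176179e+01 -1.01591483e+01 -1.78349662e+01
  1.84249406e-02 -1.64098787e-02 -7.72685395e-03]
```

View pics/v2.png

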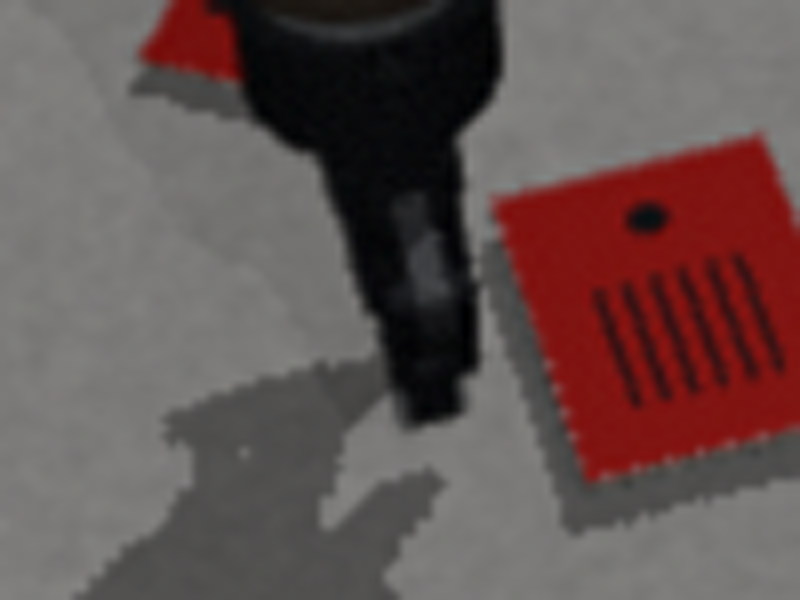

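Finger tip at crop (430,420), with its shadow tip at (430,475), so the tip is still clear of the bench. I'll work out its height.

```bash
python3 - <<'E'
from h import *
T=np.array([.5266,-.2172])
for du in(20,27,34):
  for z in(0,.01,.02):
    p=np.r_[T+U*du/1000,z]; print(du,z,((proj("scene",p)[0]-[177,221])*8).round())
E
```

```text
20 0 [421. 453.]
20 0.01 [418. 432.]
20 0.02 [415. 411.]
27 0 [426. 470.]
27 0.01 [423. 449.]
27 0.02 [421. 428.]
34 0 [432. 487.]
34 0.01 [429. 466.]
34 0.02 [426. 445.]
```

Request:
play_rows([
  {"rotation": [0,0,0],"offset": [0,0,0.005],"jaw": 0.06},
  {"rotation": [0,0,0],"offset": [0,0,0.005],"jaw": 0.06},
  {"rotation": [0,0,0],"offset": [0,0,0],"jaw": 0.06},
])

```text
time: 7.55
eef_pos: [0.5266, -0.2172, -0.0153]
eef_rot: [-2.471, -1.94, 0.0]
wrist_force: [0.9, 0.5, 0.5]
grip_width: 0.468
grasp_force: 0.0
```

Request:
play_rows([
  {"rotation": [0,0,0],"offset": [0,0,0.005],"jaw": 0.06},
  {"rotation": [0,0,0],"offset": [0,0,0],"jaw": 0.06},
])

```text
time: 7.8
eef_pos: [0.5266, -0.2172, -0.0167]
eef_rot: [-2.471, -1.94, 0.0]
wrist_force: [0.3, -0.4, -1.2]
grip_width: 0.475
grasp_force: 0.0
```

Request:
play_rows([
  {"rotation": [0,0,0],"offset": [0,0,0.005],"jaw": 0.06},
  {"rotation": [0,0,0],"offset": [0,0,0],"jaw": 0.06},
])

```text
time: 8.05
eef_pos: [0.5266, -0.2172, -0.0182]
eef_rot: [-2.471, -1.94, 0.0]
wrist_force: [0.8, -0.2, 0.7]
grip_width: 0.466
grasp_force: 0.0
```

Request:
play_rows([
  {"rotation": [0,0,0],"offset": [0,0,0.005],"jaw": 0.06},
  {"rotation": [0,0,0],"offset": [0,0,0],"jaw": 0.06},
])

```text
time: 8.3
eef_pos: [0.5266, -0.2172, -0.0197]
eef_rot: [-2.471, -1.94, 0.0]
wrist_force: [-0.7, -0.2, -0.5]
grip_width: 0.471
grasp_force: 0.0
```

Request:
play_rows([
  {"rotation": [0,0,0],"offset": [0,0,0.005],"jaw": 0.06},
  {"rotation": [0,0,0],"offset": [0,0,0],"jaw": 0.06},
])

```text
time: 8.55
eef_pos: [0.5266, -0.2172, -0.0212]
eef_rot: [-2.471, -1.94, 0.0]
wrist_force: [0.5, -0.6, 0.3]
grip_width: 0.47
grasp_force: 0.0
```

Request:
play_rows([
  {"rotation": [0,0,0],"offset": [0,0,0.005],"jaw": 0.06},
  {"rotation": [0,0,0],"offset": [0,0,0],"jaw": 0.06},
])

```text
time: 8.8
eef_pos: [0.5266, -0.2172, -0.0227]
eef_rot: [-2.471, -1.94, 0.0]
wrist_force: [-0.0, 0.4, 0.8]
grip_width: 0.47
grasp_force: 0.0
```

```bash
python3 - <<'E'
from h import *
see("scene",(177,221,100,75),"v3",8)
E
```

```text
(no output)
```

View pics/v3.png

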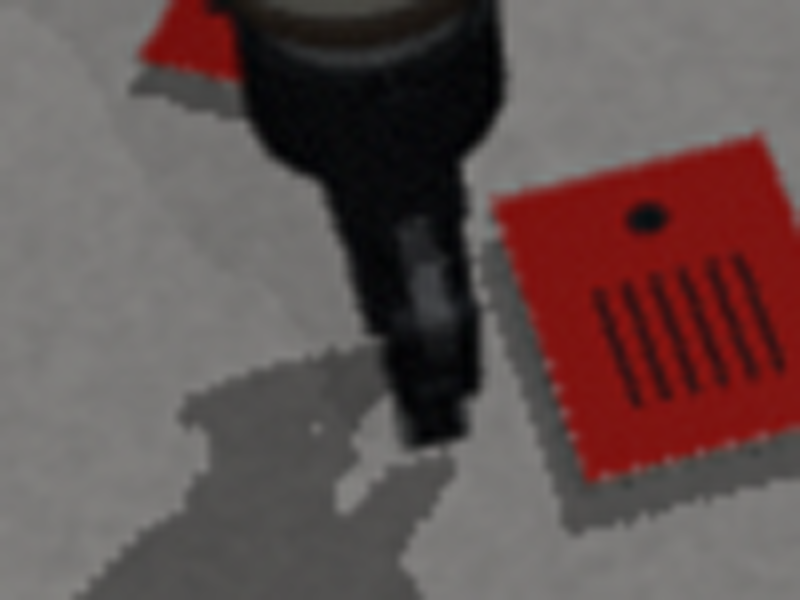

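The tip now shows about 4 mm above the bench (shadow gap nearly closed), a good height for the lid's rim at 10–15 mm. Next I push the lid towards the plate.

Request:
play_rows([
  {"rotation": [0,0,0],"offset": [0.04,0.001,0],"jaw": 0.06},
  {"rotation": [0,0,0],"offset": [0.03,0.001,0],"jaw": 0.06},
  {"rotation": [0,0,0],"offset": [0.03,0.001,0],"jaw": 0.06},
  {"rotation": [0,0,0],"offset": [0.03,0,0],"jaw": 0.06},
  {"rotation": [0,0,0],"offset": [0.03,0,0],"jaw": 0.06},
  {"rotation": [0,0,0],"offset": [0.03,0,0],"jaw": 0.06},
  {"rotation": [0,0,0],"offset": [0.03,0,0],"jaw": 0.06},
  {"rotation": [0,0,0],"offset": [0.03,0,0],"jaw": 0.06},
  {"rotation": [0,0,0],"offset": [0.03,0,0],"jaw": 0.06},
  {"rotation": [0,0,0],"offset": [0.02,0,0],"jaw": 0.06},
])

```text
time: 10.1
eef_pos: [0.5491, -0.1293, -0.0226]
eef_rot: [-2.47, -1.941, -0.0]
wrist_force: [-0.2, 0.4, -0.5]
grip_width: 0.472
grasp_force: 0.2
```

Request:
play_rows([
  {"rotation": [0,0,0],"offset": [0.008,0,0],"jaw": 0.06},
  {"rotation": [0,0,0],"offset": [0.008,0,0],"jaw": 0.06},
  {"rotation": [0,0,0],"offset": [0,0,0],"jaw": 0.06},
])

```text
time: 10.48
eef_pos: [0.5501, -0.1254, -0.0226]
eef_rot: [-2.471, -1.94, -0.0]
wrist_force: [0.4, 0.8, -0.2]
grip_width: 0.472
grasp_force: 0.0
```

```bash
cat > lid.py <<'E'
from h import *
s=sensors.state(); p=s["eef_pos"]; print("tcp",un(p),p[2].round(4),s["wrist_force"].round(1))
for n in("top",):
  im=imaging.snapshot(n)
  for o in models.outline_of("panel",n):
    m=np.array(o["pixels"]).astype(np.uint8); c,_=cv2.findContours(m,0,2)
    r=cv2.minAreaRect(max(c,key=cv2.contourArea)); b=[un(ray(n,q,.015)) for q in cv2.boxPoints(r)]
    if abs(np.mean([q[0] for q in b])-34)<40: print(m.sum(),[(float(x),float(y)) for x,y in b])
E
python3 lid.py
```

```text
tcp (np.float64(33.9), np.float64(-108.4)) -0.0226 [ 0.4  0.8 -0.2]
1174 [(-27.7, -9.3), (93.3, -6.7), (95.0, -96.4), (-25.9, -98.0)]
```

Request:
play_rows([
  {"rotation": [0,0,0],"offset": [0.008,0,0],"jaw": 0.06},
  {"rotation": [0,0,0],"offset": [0.007,0,0],"jaw": 0.06},
  {"rotation": [0,0,0],"offset": [0,0,0],"jaw": 0.06},
])

```text
time: 10.95
eef_pos: [0.5512, -0.1206, -0.0226]
eef_rot: [-2.47, -1.941, -0.0]
wrist_force: [-0.2, 0.5, -0.2]
grip_width: 0.473
grasp_force: 0.0
```

Request:
play_rows([
  {"rotation": [0,0,0],"offset": [0.004,0,0],"jaw": 0.06},
  {"rotation": [0,0,0],"offset": [0,0,0],"jaw": 0.06},
])

```text
time: 11.2
eef_pos: [0.5515, -0.1197, -0.0226]
eef_rot: [-2.471, -1.94, -0.0]
wrist_force: [-0.1, -0.2, 0.7]
grip_width: 0.469
grasp_force: 0.0
```

Request:
play_rows([
  {"rotation": [0,0,0],"offset": [0.004,0,0],"jaw": 0.06},
  {"rotation": [0,0,0],"offset": [0,0,0],"jaw": 0.06},
])

```text
time: 11.45
eef_pos: [0.5518, -0.1185, -0.0226]
eef_rot: [-2.471, -1.94, -0.0]
wrist_force: [0.5, 0.0, 0.7]
grip_width: 0.471
grasp_force: 0.0
```

Request:
play_rows([
  {"rotation": [0,0,0],"offset": [0.003,0,0],"jaw": 0.06},
  {"rotation": [0,0,0],"offset": [0,0,0],"jaw": 0.06},
])

```text
time: 11.7
eef_pos: [0.552, -0.1177, -0.0226]
eef_rot: [-2.471, -1.94, -0.0]
wrist_force: [1.4, 0.1, -0.5]
grip_width: 0.47
grasp_force: 0.0
```

Request:
play_rows([
  {"rotation": [0,0,0],"offset": [0.003,0,0],"jaw": 0.06},
  {"rotation": [0,0,0],"offset": [0,0,0],"jaw": 0.06},
])

```text
time: 11.95
eef_pos: [0.5522, -0.1168, -0.0226]
eef_rot: [2.471, 1.94, 0.0]
wrist_force: [0.5, 0.6, 0.3]
grip_width: 0.469
grasp_force: 0.0
```

Request:
play_rows([
  {"rotation": [0,0,0],"offset": [0.003,0,0],"jaw": 0.06},
  {"rotation": [0,0,0],"offset": [0,0,0],"jaw": 0.06},
])

```text
time: 12.2
eef_pos: [0.5524, -0.1161, -0.0226]
eef_rot: [2.471, 1.94, 0.0]
wrist_force: [0.5, -0.3, 0.2]
grip_width: 0.471
grasp_force: 0.2
```

Request:
play_rows([
  {"rotation": [0,0,0],"offset": [0.003,0,0],"jaw": 0.06},
  {"rotation": [0,0,0],"offset": [0,0,0],"jaw": 0.06},
])

```text
time: 12.45
eef_pos: [0.5527, -0.1158, -0.0226]
eef_rot: [2.471, 1.939, -0.0]
wrist_force: [-0.3, -1.8, -0.3]
grip_width: 0.468
grasp_force: 1.1
```

```bash
python3 lid.py
```

```text
tcp (np.float64(34.1), np.float64(-98.5)) -0.0226 [-0.3 -1.8 -0.3]
1174 [(-28.9, 1.7), (93.0, 1.8), (92.7, -89.9), (-28.9, -89.0)]
```

Contact is made at about 2 N. I add a little pressure and begin to rise.

Request:
play_rows([
  {"rotation": [0,0,0],"offset": [0.003,0,0],"jaw": 0.06},
  {"rotation": [0,0,0],"offset": [0,0,0],"jaw": 0.06},
  {"rotation": [0,0,0],"offset": [0,0,-0.006],"jaw": 0.06},
  {"rotation": [0,0,0],"offset": [0,0,-0.008],"jaw": 0.06},
  {"rotation": [0,0,0],"offset": [0.001,0,-0.008],"jaw": 0.06},
  {"rotation": [0,0,0],"offset": [0.001,0,-0.008],"jaw": 0.06},
  {"rotation": [0,0,0],"offset": [0,0,0],"jaw": 0.06},
])

```text
time: 13.42
eef_pos: [0.5524, -0.1151, -0.0135]
eef_rot: [2.471, 1.939, -0.002]
wrist_force: [-0.9, -4.8, 0.6]
grip_width: 0.471
grasp_force: 2.8
```

```bash
python3 lid.py; python3 - <<'E'
from h import *
a=imaging.snapshot("scene")
cv2.imwrite("pics/v4.png",cv2.resize(a[205:285,225:325],None,fx=6,fy=6,interpolation=2))
E
```

```text
tcp (np.float64(33.7), np.float64(-97.8)) -0.0135 [-0.9 -4.8  0.6]
1090 [(-28.3, 0.2), (90.3, 0.3), (90.0, -89.6), (-28.3, -88.7)]
```

View pics/v4.png

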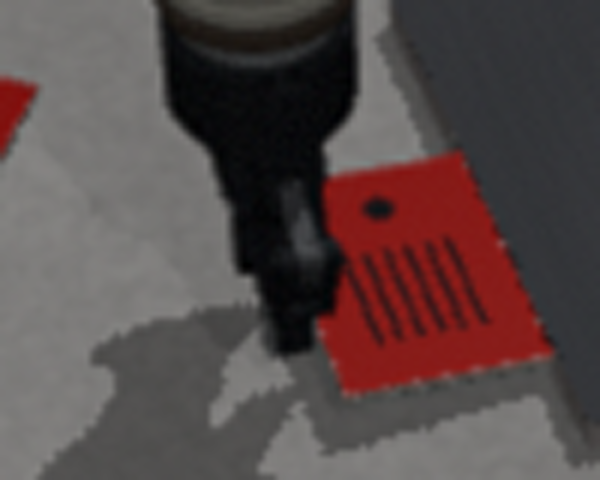

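The lid's near edge has risen with the finger: its shadow gap at (335,420) is wider than at the far edge. I continue along the arc.

Request:
play_rows([
  {"rotation": [0,0,0],"offset": [0.001,0,-0.01],"jaw": 0.06},
  {"rotation": [0,0,0],"offset": [0.001,0,-0.01],"jaw": 0.06},
  {"rotation": [0,0,0],"offset": [0.001,0,-0.01],"jaw": 0.06},
  {"rotation": [0,0,0],"offset": [0.002,0,-0.01],"jaw": 0.06},
  {"rotation": [0,0,0],"offset": [0.002,0,-0.01],"jaw": 0.06},
])

```text
time: 14.2
eef_pos: [0.553, -0.1119, 0.0015]
eef_rot: [-2.471, -1.94, 0.001]
wrist_force: [-1.6, -3.3, 1.0]
grip_width: 0.464
grasp_force: 1.9
```

Request:
play_rows([
  {"rotation": [0,0,0],"offset": [0.003,0,-0.01],"jaw": 0.06},
  {"rotation": [0,0,0],"offset": [0.003,0,-0.01],"jaw": 0.06},
  {"rotation": [0,0,0],"offset": [0.003,0,-0.01],"jaw": 0.06},
  {"rotation": [0,0,0],"offset": [0.004,0,-0.01],"jaw": 0.06},
  {"rotation": [0,0,0],"offset": [0.004,0,-0.01],"jaw": 0.06},
])

```text
time: 14.82
eef_pos: [0.5549, -0.1056, 0.0167]
eef_rot: [-2.47, -1.941, -0.002]
wrist_force: [0.4, -0.1, 0.1]
grip_width: 0.467
grasp_force: 0.0
```

```bash
python3 lid.py; python3 - <<'E'
from h import *
a=imaging.snapshot("scene")
cv2.imwrite("pics/v5.png",cv2.resize(a[195:285,225:325],None,fx=6,fy=6,interpolation=2))
E
```

```text
tcp (np.float64(33.9), np.float64(-88.0)) 0.0167 [ 0.4 -0.1  0.1]
1017 [(-29.9, -1.0), (91.1, 7.5), (96.7, -75.1), (-24.2, -82.7)]
```

View pics/v5.png

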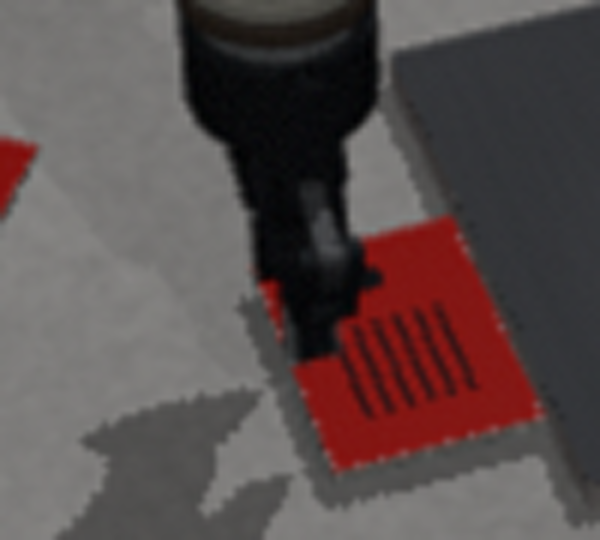

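The finger slipped off: it is now over the lid (crop (320,350)), and the lid lies flat again by the plate. The tip was probably too high on the rim. I back off, feel for the bench properly and retry lower.

Request:
play_rows([
  {"rotation": [0,0,0],"offset": [0,0,-0.03],"jaw": 0.06},
  {"rotation": [0,0,0],"offset": [-0.06,0,0],"jaw": 0.06},
  {"rotation": [0,0,0],"offset": [-0.06,0,0],"jaw": 0.06},
  {"rotation": [0,0,0],"offset": [0,0,0.08],"jaw": 0.06},
  {"rotation": [0,0,0],"offset": [0,0,0.082],"jaw": 0.06},
  {"rotation": [0,0,0],"offset": [0,0,0.006],"jaw": 0.06},
  {"rotation": [0,0,0],"offset": [0,0,0],"jaw": 0.06},
])

```text
time: 15.85
eef_pos: [0.5461, -0.1425, -0.0247]
eef_rot: [2.472, 1.939, -0.0]
wrist_force: [1.1, 0.0, 0.4]
grip_width: 0.472
grasp_force: 0.0
```

Request:
play_rows([
  {"rotation": [0,0,0],"offset": [0,0,0.004],"jaw": 0.06},
  {"rotation": [0,0,0],"offset": [0,0,0],"jaw": 0.06},
])

```text
time: 16.1
eef_pos: [0.5467, -0.142, -0.0255]
eef_rot: [2.47, 1.939, 0.001]
wrist_force: [-0.0, -0.5, -0.2]
grip_width: 0.472
grasp_force: 0.0
```

Request:
play_rows([
  {"rotation": [0,0,0],"offset": [0,0,0.004],"jaw": 0.06},
  {"rotation": [0,0,0],"offset": [0,0,0],"jaw": 0.06},
])

```text
time: 16.35
eef_pos: [0.5461, -0.1417, -0.0273]
eef_rot: [2.471, 1.94, 0.0]
wrist_force: [-0.2, -0.2, -0.6]
grip_width: 0.47
grasp_force: 0.0
```

```bash
python3 lid.py
```

```text
tcp (np.float64(33.9), np.float64(-125.2)) -0.0273 [-0.2 -0.2 -0.6]
1350 [(-28.9, -3.9), (89.4, -1.4), (91.1, -94.3), (-27.0, -95.8)]
```

Request:
play_rows([
  {"rotation": [0,0,0],"offset": [0,0,0.004],"jaw": 0.06},
  {"rotation": [0,0,0],"offset": [0,0,0],"jaw": 0.06},
])

```text
time: 16.7
eef_pos: [0.546, -0.1417, -0.0287]
eef_rot: [-2.471, -1.94, 0.0]
wrist_force: [0.1, 0.2, -0.5]
grip_width: 0.471
grasp_force: 0.0
```

Request:
play_rows([
  {"rotation": [0,0,0],"offset": [0,0,0.004],"jaw": 0.06},
  {"rotation": [0,0,0],"offset": [0,0,0],"jaw": 0.06},
])

```text
time: 16.95
eef_pos: [0.546, -0.1417, -0.0299]
eef_rot: [-2.471, -1.94, 0.0]
wrist_force: [-0.0, -0.1, -0.1]
grip_width: 0.475
grasp_force: 0.0
```

Request:
play_rows([
  {"rotation": [0,0,0],"offset": [0,0,0.004],"jaw": 0.06},
  {"rotation": [0,0,0],"offset": [0,0,0],"jaw": 0.06},
])

```text
time: 17.2
eef_pos: [0.5462, -0.1417, -0.0306]
eef_rot: [2.471, 1.94, -0.0]
wrist_force: [-2.8, 0.2, 4.5]
grip_width: 0.474
grasp_force: 2.3
```

The bench is touched at TCP z = -30.2 mm, so earlier the tip was at 7.6 mm and barely under the rim. I retry with the tip about 1 mm off the bench.

Request:
play_rows([
  {"rotation": [0,0,0],"offset": [0,0,-0.006],"jaw": 0.06},
  {"rotation": [0,0,0],"offset": [0.015,0,0],"jaw": 0.06},
  {"rotation": [0,0,0],"offset": [0.015,0,0],"jaw": 0.06},
  {"rotation": [0,0,0],"offset": [0.015,0,0],"jaw": 0.06},
  {"rotation": [0,0,0],"offset": [0.015,0,0],"jaw": 0.06},
  {"rotation": [0,0,0],"offset": [0.01,0,0],"jaw": 0.06},
  {"rotation": [0,0,0],"offset": [0.01,0,0],"jaw": 0.06},
  {"rotation": [0,0,0],"offset": [0.005,0,0],"jaw": 0.06},
  {"rotation": [0,0,0],"offset": [0,0,0],"jaw": 0.06},
])

```text
time: 18.32
eef_pos: [0.5522, -0.1169, -0.0292]
eef_rot: [2.471, 1.94, 0.0]
wrist_force: [-0.4, 0.5, 0.5]
grip_width: 0.472
grasp_force: 0.0
```

Request:
play_rows([
  {"rotation": [0,0,0],"offset": [0.004,0,0],"jaw": 0.06},
  {"rotation": [0,0,0],"offset": [0,0,0],"jaw": 0.06},
])

```text
time: 18.58
eef_pos: [0.5525, -0.116, -0.0292]
eef_rot: [2.471, 1.94, -0.0]
wrist_force: [-0.4, -0.9, -0.3]
grip_width: 0.47
grasp_force: 0.3
```

Request:
play_rows([
  {"rotation": [0,0,0],"offset": [0.004,0,0],"jaw": 0.06},
  {"rotation": [0,0,0],"offset": [0.001,0,0],"jaw": 0.06},
  {"rotation": [0,0,0],"offset": [0,0,-0.007],"jaw": 0.06},
  {"rotation": [0,0,0],"offset": [0,0,-0.008],"jaw": 0.06},
  {"rotation": [0,0,0],"offset": [0.001,0,-0.008],"jaw": 0.06},
  {"rotation": [0,0,0],"offset": [0.001,0,-0.008],"jaw": 0.06},
  {"rotation": [0,0,0],"offset": [0.001,0,-0.01],"jaw": 0.06},
  {"rotation": [0,0,0],"offset": [0.001,0,-0.01],"jaw": 0.06},
])

```text
time: 19.58
eef_pos: [0.5527, -0.1145, -0.0137]
eef_rot: [2.471, 1.939, -0.002]
wrist_force: [-0.3, -5.2, 0.7]
grip_width: 0.474
grasp_force: 2.8
```

Request:
play_rows([
  {"rotation": [0,0,0],"offset": [0.001,0,-0.01],"jaw": 0.06},
  {"rotation": [0,0,0],"offset": [0.002,0,-0.01],"jaw": 0.06},
  {"rotation": [0,0,0],"offset": [0.003,0,-0.01],"jaw": 0.06},
])

```text
time: 19.95
eef_pos: [0.5532, -0.1118, -0.0047]
eef_rot: [2.471, 1.94, -0.001]
wrist_force: [-1.4, -4.7, 0.9]
grip_width: 0.471
grasp_force: 2.6
```

Request:
play_rows([
  {"rotation": [0,0,0],"offset": [0.003,0,-0.01],"jaw": 0.06},
  {"rotation": [0,0,0],"offset": [0.003,0,-0.01],"jaw": 0.06},
])

```text
time: 20.2
eef_pos: [0.5539, -0.1095, 0.0014]
eef_rot: [-2.471, -1.94, 0.0]
wrist_force: [-1.8, -3.4, 1.7]
grip_width: 0.469
grasp_force: 2.0
```

```bash
cat > tilt.py <<'E'
from h import *
def poly(th,dn=0,du=34):
    # far edge pivots against the plate side (n=-1), red face
    t=np.radians(th); zf=max(.015-(0.2*0)*t, .0)
    if th>0: zf=max(.0025,.0125*np.cos(t)-.010*np.sin(t))+.0
    out=[]
    for u,v in((-.06,0),(.06,0),(.06,-.09),(-.06,-.09)):
        n=v*np.cos(t)-.001+dn; z=zf-v*np.sin(t)+.0025
        out.append(np.r_[C+U*(u+du/1000)+N*n,z])
    return np.array(out)
s=sensors.state(); p=s["eef_pos"]; print("tcp",un(p),p[2].round(4),s["wrist_force"].round(1))
for n in("scene","top"):
    imaging.snapshot(n); best=None
    for o in models.outline_of("panel",n):
        m=np.array(o["pixels"]).astype(np.uint8)
        if not m.any(): continue
        h=cv2.convexHull(cv2.findNonZero(m))
        for th in range(0,100,4):
            for dn in(-.004,-.002,0,.002):
                q=poly(th,dn); P=cv2.convexHull(proj(n,q).astype(np.float32))
                a,_=cv2.intersectConvexConvex(P,h.astype(np.float32)); sc=a/(cv2.contourArea(P)+cv2.contourArea(h)-a+1e-6)
                if best is None or sc>best[0]: best=(round(sc,3),th,dn)
    print(n,best)
E
python3 tilt.py
```

```text
tcp (np.float64(33.8), np.float64(-92.1)) 0.0014 [-1.8 -3.4  1.7]
scene (0.747, 28, 0.002)
top (0.758, 36, 0.002)
```

Still in contact, and the lid is tilted around 30°. I carry on along the arc.

Request:
play_rows([
  {"rotation": [0,0,0],"offset": [0.005,0,-0.01],"jaw": 0.06},
  {"rotation": [0,0,0],"offset": [0.005,0,-0.01],"jaw": 0.06},
  {"rotation": [0,0,0],"offset": [0.006,0,-0.01],"jaw": 0.06},
])

```text
time: 20.78
eef_pos: [0.5552, -0.1045, 0.0104]
eef_rot: [-2.471, -1.94, -0.001]
wrist_force: [-1.4, -2.6, 2.0]
grip_width: 0.469
grasp_force: 1.7
```

Request:
play_rows([
  {"rotation": [0,0,0],"offset": [0.006,0,-0.01],"jaw": 0.06},
  {"rotation": [0,0,0],"offset": [0.007,0,-0.01],"jaw": 0.06},
  {"rotation": [0,0,0],"offset": [0.008,0,-0.01],"jaw": 0.06},
])

```text
time: 21.15
eef_pos: [0.5569, -0.0977, 0.0193]
eef_rot: [-2.47, -1.941, -0.002]
wrist_force: [-0.3, -0.6, -0.6]
grip_width: 0.473
grasp_force: 0.2
```

```bash
python3 tilt.py; python3 -c "
from h import *
see('scene',(225,180,100,90),'v6',6)"
```

```text
tcp (np.float64(33.9), np.float64(-79.9)) 0.0193 [-0.3 -0.6 -0.6]
scene (0.717, 44, 0.002)
top (0.731, 44, 0.002)
```

View pics/v6.png

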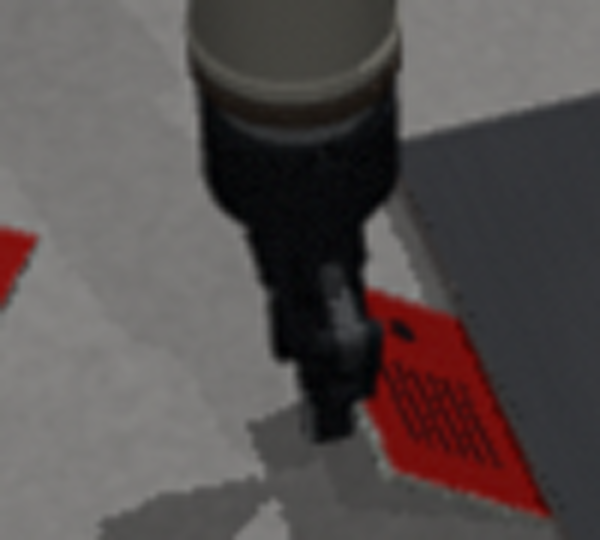

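The lid is at about 42° with the far edge against the plate, the finger tip well below the raised edge (crop (335,435)). I continue round, more forward than up.

Request:
play_rows([
  {"rotation": [0,0,0],"offset": [0.014,0,-0.008],"jaw": 0.06},
  {"rotation": [0,0,0],"offset": [0.013,0,-0.01],"jaw": 0.06},
  {"rotation": [0,0,0],"offset": [0.013,0,-0.009],"jaw": 0.06},
  {"rotation": [0,0,0],"offset": [0.014,0,-0.008],"jaw": 0.06},
])

```text
time: 21.9
eef_pos: [0.5606, -0.0827, 0.0299]
eef_rot: [2.471, 1.94, 0.0]
wrist_force: [1.0, -1.2, 0.3]
grip_width: 0.472
grasp_force: 0.2
```

```bash
python3 tilt.py
```

```text
tcp (np.float64(33.9), np.float64(-64.5)) 0.0299 [ 1.  -1.2  0.3]
scene (0.574, 52, 0.002)
top (0.616, 60, 0.002)
```

Request:
play_rows([
  {"rotation": [0,0,0],"offset": [0.015,0,-0.007],"jaw": 0.06},
  {"rotation": [0,0,0],"offset": [0.015,0,-0.006],"jaw": 0.06},
  {"rotation": [0,0,0],"offset": [0.016,0,-0.005],"jaw": 0.06},
  {"rotation": [0,0,0],"offset": [0.016,0,-0.004],"jaw": 0.06},
  {"rotation": [0,0,0],"offset": [0.016,0,-0.003],"jaw": 0.06},
])

```text
time: 22.72
eef_pos: [0.5661, -0.0599, 0.0372]
eef_rot: [2.471, 1.94, 0.0]
wrist_force: [-0.9, -0.5, 0.1]
grip_width: 0.472
grasp_force: 0.1
```

```bash
python3 tilt.py; python3 -c "
from h import *
see('scene',(225,170,100,90),'v7',6)"
```

```text
tcp (np.float64(33.8), np.float64(-41.0)) 0.0372 [-0.9 -0.5  0.1]
scene (0.337, 68, 0.002)
top (0.37, 72, 0)
```

View pics/v7.png

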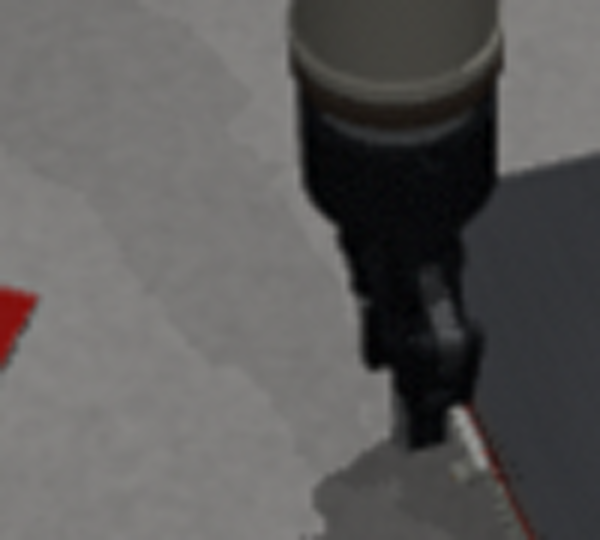

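It is nearly upright, the white face edge showing at crop (480,450). Now I push over the top.

Request:
play_rows([
  {"rotation": [0,0,0],"offset": [0.016,0,-0.003],"jaw": 0.06},
  {"rotation": [0,0,0],"offset": [0.016,0,-0.003],"jaw": 0.06},
  {"rotation": [0,0,0],"offset": [0.016,0,-0.002],"jaw": 0.06},
  {"rotation": [0,0,0],"offset": [0.016,0,-0.002],"jaw": 0.06},
  {"rotation": [0,0,0],"offset": [0.016,0,0],"jaw": 0.06},
  {"rotation": [0,0,0],"offset": [0.016,0,0],"jaw": 0.06},
  {"rotation": [0,0,0],"offset": [0.016,0,0],"jaw": 0.06},
  {"rotation": [0,0,0],"offset": [0.016,0,0],"jaw": 0.06},
  {"rotation": [0,0,0],"offset": [0.016,0,0],"jaw": 0.06},
])

```text
time: 24.1
eef_pos: [0.5763, -0.0181, 0.0401]
eef_rot: [2.471, 1.94, 0.0]
wrist_force: [-0.5, -0.6, 0.5]
grip_width: 0.471
grasp_force: 0.0
```

Request:
play_rows([
  {"rotation": [0,0,0],"offset": [0.016,0,0],"jaw": 0.06},
  {"rotation": [0,0,0],"offset": [0.01,0,0],"jaw": 0.06},
  {"rotation": [0,0,0],"offset": [-0.05,0,-0.05],"jaw": 0.06},
  {"rotation": [0,0,0],"offset": [-0.1,0,-0.05],"jaw": 0.06},
  {"rotation": [0,0,0],"offset": [-0.15,0,0],"jaw": 0.06},
  {"rotation": [0,0,0],"offset": [-0.15,0,0],"jaw": 0.06},
  {"rotation": [0,0,0],"offset": [0,0,0],"jaw": 0.06},
])

```text
time: 24.98
eef_pos: [0.5445, -0.1477, 0.0697]
eef_rot: [2.477, 1.93, -0.004]
wrist_force: [-0.6, -0.7, 0.0]
grip_width: 0.468
grasp_force: 0.0
```

```bash
python3 - <<'E'
from h import *
s=sensors.state();print(un(s["eef_pos"]),s["eef_pos"],s["time"])
b=see("top",(240,195,160,110),"v8",5)
g=cv2.cvtColor(b,cv2.COLOR_BGR2GRAY)
for o in models.outline_of("panel","top"):
    m=np.array(o["pixels"]).astype(np.uint8); c,_=cv2.findContours(m,0,2)
    r=cv2.minAreaRect(max(c,key=cv2.contourArea)); print(m.sum(),[tuple(map(float,un(ray("top",q,.023)))) for q in cv2.boxPoints(r)])
E
```

```text
(np.float64(33.8), np.float64(-131.4)) [ 0.54453125 -0.14765951  0.06971203] 24.975
655 [(-129.5, -159.5), (-79.8, -191.9), (-122.5, -258.3), (-171.8, -225.8)]
733 [(299.8, 58.2), (318.6, -26.9), (250.8, -41.4), (232.1, 43.2)]
1455 [(-29.7, 58.7), (91.3, 62.0), (93.0, -31.7), (-27.8, -33.9)]
```

View pics/v8.png

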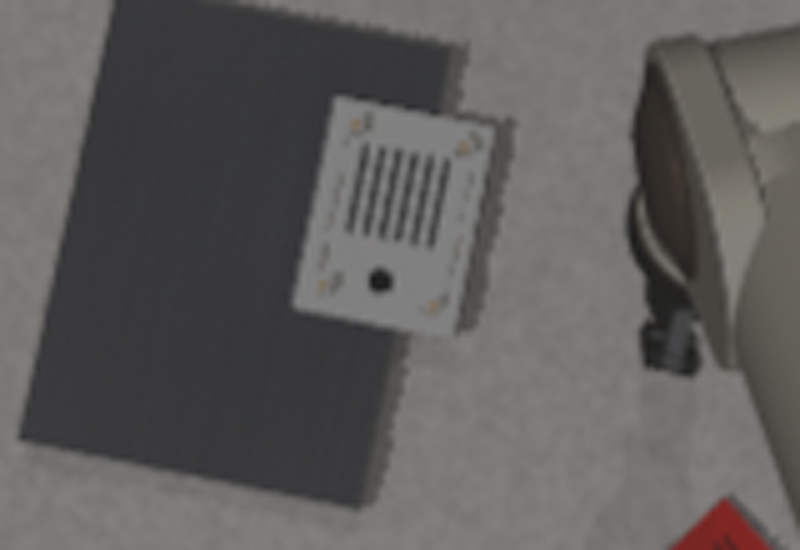

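The lid is flipped, white face and posts up, overhanging the plate edge by about 32 mm (crop right edge ~(475,220)). I push it in by the rim with the tip at about 20 mm, above the plate's 18 mm.

Request:
play_rows([
  {"rotation": [0,0,0],"offset": [0,0,0.133],"jaw": 0.06},
  {"rotation": [0,0,0],"offset": [0,0,0.133],"jaw": 0.06},
  {"rotation": [0,0,0],"offset": [0.08,0,0],"jaw": 0.06},
  {"rotation": [0,0,0],"offset": [0.08,0,0],"jaw": 0.06},
  {"rotation": [0,0,0],"offset": [0.08,0,0],"jaw": 0.06},
  {"rotation": [0,0,0],"offset": [0,0,0],"jaw": 0.06},
  {"rotation": [0,0,0],"offset": [0,0,0],"jaw": 0.06},
])

```text
time: 25.95
eef_pos: [0.563, -0.0717, -0.0098]
eef_rot: [2.47, 1.942, -0.001]
wrist_force: [-0.3, -0.2, -0.5]
grip_width: 0.476
grasp_force: 0.0
```

Request:
play_rows([
  {"rotation": [0,0,0],"offset": [0.02,0,0],"jaw": 0.06},
  {"rotation": [0,0,0],"offset": [0.02,0,0],"jaw": 0.06},
  {"rotation": [0,0,0],"offset": [0.02,0,0],"jaw": 0.06},
  {"rotation": [0,0,0],"offset": [0.02,0,0],"jaw": 0.06},
  {"rotation": [0,0,0],"offset": [0.02,0,0],"jaw": 0.06},
  {"rotation": [0,0,0],"offset": [0.02,0,0],"jaw": 0.06},
])

```text
time: 26.7
eef_pos: [0.5718, -0.0367, -0.0096]
eef_rot: [2.471, 1.94, 0.0]
wrist_force: [-1.1, -0.6, 0.1]
grip_width: 0.468
grasp_force: 0.5
```

Request:
play_rows([
  {"rotation": [0,0,0],"offset": [0.02,0,0],"jaw": 0.06},
  {"rotation": [0,0,0],"offset": [0.02,0,0],"jaw": 0.06},
  {"rotation": [0,0,0],"offset": [0.02,0,0],"jaw": 0.06},
  {"rotation": [0,0,0],"offset": [0.007,0,0],"jaw": 0.06},
  {"rotation": [0,0,0],"offset": [0,0,0],"jaw": 0.06},
])

```text
time: 27.32
eef_pos: [0.5764, -0.0172, -0.0097]
eef_rot: [-2.47, -1.941, -0.0]
wrist_force: [-0.4, 0.3, -0.6]
grip_width: 0.469
grasp_force: 0.0
```

Request:
play_rows([
  {"rotation": [0,0,0],"offset": [-0.05,0,0],"jaw": 0.06},
  {"rotation": [0,0,0],"offset": [-0.1,0,-0.1],"jaw": 0.06},
  {"rotation": [0,0,0],"offset": [-0.15,0,-0.1],"jaw": 0.06},
  {"rotation": [0,0,0],"offset": [-0.15,0,-0.1],"jaw": 0.06},
  {"rotation": [0,0,0],"offset": [-0.1,0,-0.1],"jaw": 0.06},
  {"rotation": [0,0,0],"offset": [0,0,0],"jaw": 0.06},
])

```text
time: 28.08
eef_pos: [0.5374, -0.1836, 0.1123]
eef_rot: [2.474, 1.928, 0.0]
wrist_force: [-0.6, -0.1, 0.3]
grip_width: 0.473
grasp_force: 0.0
```

```bash
python3 - <<'E'
from h import *
b=see("top",(130,150,400,300),"v9",2)
for l,z in(("panel",.023),("plate",.018),("block",0),("housing",0)):
  for o in models.outline_of(l,"top"):
    m=np.array(o["pixels"]).astype(np.uint8); c,_=cv2.findContours(m,0,2)
    r=cv2.minAreaRect(max(c,key=cv2.contourArea)); print(l,m.sum(),[tuple(map(float,un(ray("top",q,z)))) for q in cv2.boxPoints(r)])
E
```

```text
panel 660 [(-131.1, -158.4), (-79.8, -191.9), (-123.5, -259.9), (-174.4, -226.3)]
panel 761 [(296.3, 60.3), (316.4, -30.3), (251.4, -44.1), (231.5, 46.0)]
panel 1335 [(-26.6, 99.8), (91.9, 102.3), (92.7, 13.5), (-25.7, 12.0)]
plate 5063 [(-131.5, 188.2), (130.1, 196.9), (132.4, 2.6), (-128.3, -1.6)]
block 399 [(-143.9, 462.8), (-94.7, 452.3), (-112.0, 380.9), (-161.1, 391.6)]
housing 456 [(32.2, 467.3), (86.7, 434.8), (56.1, 386.0), (2.0, 418.6)]
housing 1360 [(-24.7, 103.9), (96.5, 105.0), (96.2, 10.9), (-24.8, 10.7)]
```

View pics/v9.png

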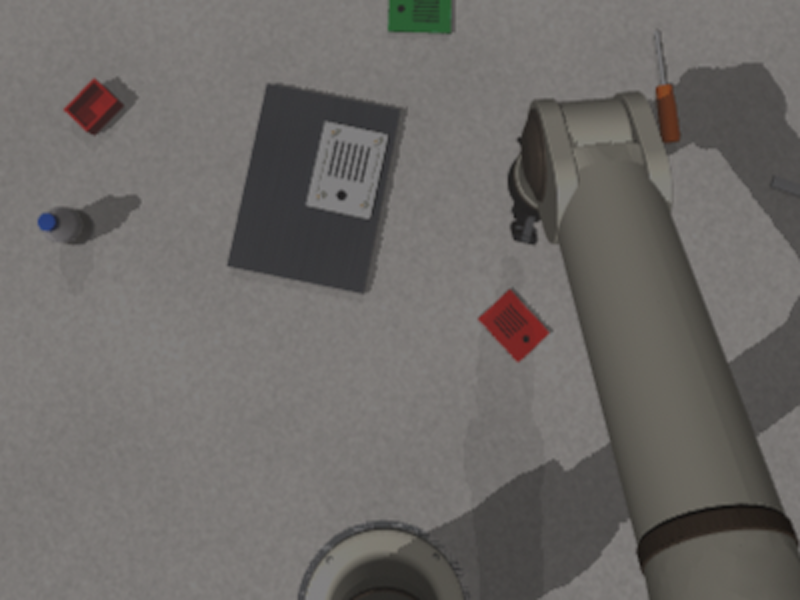

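The lid lies white face up, wholly on the plate with about 10 mm to spare, and the screwdriver, bottle and housing are where they were (the arm hides the block).

```bash
python3 -c "
from station import job_done
print(job_done())"
```

```text
the job is handed in; nothing more can be done
None
```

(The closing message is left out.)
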